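# Set four finished candles into their matching wooden presentation bases

### The job

Set each of the four coloured candles upright into the wooden presentation base whose recess has its shape and colour: the teal jar, the red square pillar, the yellow tin, and the violet half-moon turned so that its flat lies along the flat of its recess. Each must sit fully down on the recess floor and be set down, not dropped; leave the clear glass and the amber bottle that stand among them where they are.

Things in the scene. Friction and masses are not known exactly. Their poses are not given: they have to be found in the camera images.
- jar: Round jar candle with aluminium neck, teal label and teal lid: a rigid closed cylinder 62 mm in diameter, 80 mm high, about 0.24 kg, loose, upright. Origin: centre of its underside, z up along its axis. Goes into round_base, any yaw.
- pillar: Red square pillar candle, 48 x 48 mm, 75 mm high with a thin 9 mm wick on top (the wick does not obstruct), about 0.16 kg, loose, upright. Origin: centre of its underside; x and y square to its faces, z up. Goes into square_base, any of the four ways round.
- tin: Yellow rectangular tin with cream wax top and two wicks: 36 mm along its x, 66 mm along its y, 55 mm high, about 0.13 kg, loose, upright. Origin: centre of its underside, z up. Goes into tin_base, either way round.
- half_moon: Violet half-moon (D-shaped) candle, 70 mm high plus a wick, about 0.12 kg, loose, upright. From above: a disc of radius 30 mm cut by a flat face at its x = +6 mm (the flat faces +x), so it spans x -30 to +6 mm, y -30 to +30 mm. Origin: underside, on the disc's axis (not the middle of the shape, which is at x = -12 mm), z up. Goes into half_moon_base one way only, x axis along x axis.
- round_base: Light wooden square base 100 x 100 mm with a round recess 74 mm in diameter, teal floor. Fixed to the bench, 18 mm high, top open; its recess is 12 mm deep, so the recess floor lies 6 mm above the bench. Origin: underside, z up, on the axis of the recess.
- square_base: Light wooden base 84 x 84 mm with a square recess 60 x 60 mm, red floor. Fixed to the bench, 18 mm high, top open; its recess is 12 mm deep, so the recess floor lies 6 mm above the bench. Origin: underside, z up, at the centre of the recess; x and y square to the recess sides.
- tin_base: Light wooden base 72 x 102 mm with a rectangular recess 48 mm along x by 78 mm along y, yellow floor. Fixed to the bench, 18 mm high, top open; its recess is 12 mm deep, so the recess floor lies 6 mm above the bench. Origin: underside, z up, at the centre of the recess.
- half_moon_base: Light wooden base 96 x 96 mm with a half-moon recess, violet floor: a disc of radius 36 mm cut by a flat wall at its x = +12 mm (the recess spans x -36 to +12 mm). Fixed to the bench, 18 mm high, top open; its recess is 12 mm deep, so the recess floor lies 6 mm above the bench. Origin: underside, z up, on the disc's axis; the candle's origin belongs over it.
- clear_glass: Empty clear glass, 60 mm in diameter, 65 mm high, loose; not to be disturbed. Origin: centre of its underside.
- amber_bottle: Amber glass bottle with black cap, 38 mm in diameter, 95 mm high, loose; not to be disturbed. Origin: centre of its underside. Nothing near the work is taller; other equipment stands only at the bench's edges (beyond x = 0.78 m or more than 0.55 m to either side).
There are look-alikes about, which are no part of the job. Of the things that look like the pillar, the smallest one is meant.

How it is judged:
By the outcome, as a careful person would: the job done as asked, in the order asked, and still so for the second after the job is handed in, with the robot touching nothing.
It also fails if it takes over 109 s, if anything falls off the work surface, if the arm or the gripper's body presses on something with over 40 N, if the wrist force passes 120 N, or if a joint passes its speed limit or range.

### The arm

A 6-joint arm with a two-finger parallel gripper is mounted at the origin on the work surface. World frame = base frame: x ahead of the robot, y to its left, z up, the work surface at z = 0. Lengths are in mm, angles in rad, forces in N, time in s.
With the tool pointing down it reaches from about 325 to 750 mm from the base axis. Payload 7.6 kg.
Tool frame: the origin (TCP) lies on the centre line of the jaws, within the pads' length; the fingertips stand 8 mm ahead of it and the grasp point (between the pads) lies 11 mm behind it (arm.tips_ahead is the distance from the TCP to the fingertips, in mm); x points along the fingers, y is the direction in which the jaws open and shut, and the axes are right-handed (so a half turn about x gives the same grasp; the last joint's range is limited). The gripper opens to 85 mm and grips with 20 to 120 N. Pads are 22 mm wide; open, the fingers measure 114 mm over their backs; the gripper's body (76 mm by 85 mm) begins 54 mm behind the grasp point. The pads swing forward as they close: fully open they stand 13 mm farther back than shut.
Start: joints at [-1.276, 0.052, 1.401, -0, 1.689, -0.07], TCP at [187.325, -490.463, 239.323] pointing down, gripper open.
Joint ranges: [-2.9, 2.9], [-0.91, 2.17], [0.12, 2.37], [-1.06, 4.2], [0.26, 2.73], [-2.93, 2.93]. Speed limits (rad/s): [2.57, 2.57, 3.01, 3.14, 3.14, 3.14].

### API

Orientations are given as a unit quaternion [w, x, y, z].
In Python, from workcell import arm, read_camera gives the robot as it stands.
- The arm moves only by the shell command python3 -m jog 'ROWS' [OPENING] [FORCE]. ROWS is JSON, a list of rows, each an object with "translation": the shift along the tool's x, y, z in mm, a list of three; "dr": the turn, a rotation vector about the tool's x, y, z in degrees, a list of three. In form: [{"translation": [x, y, z], "dr": [rx, ry, rz]}, ...]. A call has 1 to 10 rows; each row is the pose to reach, as a shift and turn from the pose commanded when the call began, along the tool's axes at that moment; what a row does not reach only later rows make up. A row lasts 1/8 s, in which the tool goes at most 62.5 mm and 10.7 degrees, less where a joint would pass 70% of its speed; a pose out of reach is approached as far as the arm can. A call with a gripper value outside its range is refused whole. OPENING is the opening, from 0 (shut) to 1 (fully open), set as the call begins (- or left out, the last holds). The fingers move at their own pace and stop on an object; FORCE is the grip in N (left out, the last holds). Time passes only in rows, so rows that repeat a pose let the fingers close. It gives the time, the measured TCP pose, the force and the opening at its end, in the units of the state.
- arm.state(): the state, without advancing time (a new reading comes with each control period).
- read_camera(name): name is "side" or "top" or "wrist"; returns a dict with "color" (480x640x3 uint8, red, green, blue), "range_z" (480x640 float32, mm along the optical axis (not along the pixel's ray), 0 where there is no reading), "fovy" (degrees; the focal length in pixels is half the picture's height over the tangent of half this angle, whatever the lens; pixels are square), "cx", "cy" (the principal point, pixels), "dist_coeffs" ([k1, k2, p1, p2, k3] as OpenCV has them; the pictures are not rectified), "R" (3x3) and "t" (3): a world point X has camera coordinates R X + t. Camera axes: x right, y down, z forward; pixel columns grow to the right and rows downward; lengths in mm; the calibration is good to about 2 mm. A picture is of the moment at which its call begins.
- arm.finish_job(): hands the job in, once; it reports no verdict.
The state is a dict: "time": time; "qpos": joint angles; "joint_velocities": joint speeds; "tau": joint torques, N m; "position": TCP position; "tcp_rot": TCP orientation; "ft_force": force on the tool from outside, world axes, zero at the start; "ft_torque": the same for the moment, N m; "finger_gap": finger opening in mm.
Only numpy, scipy, OpenCV 4.12 (cv2) and the standard library are available. Lean on these libraries where they do the work, as an engineer would, in place of code of your own. Each camera call takes 0.05 s, during which the arm holds its last target.

## Working session

There is one attempt and no reset: what is moved stays moved. The work goes in short steps, Python scripts to look and compute and a shell command to move; the robot and the scene stay as the last step left them, time stands still between calls to the robot, and variables do not carry over. Pictures are saved under pics/ and viewed, and the job is handed in when it is done.

```bash
ls; mkdir -p pics
python3 - <<'E'
from workcell import arm, read_camera
import cv2,numpy as np
print(arm.state())
for n in("top","side","wrist"):
    c=read_camera(n); cv2.imwrite(f"pics/{n}0.png",c["color"][:,:,::-1]); np.savez(f"{n}0.npz",**c)
    print(n,c["fovy"],c["cx"],c["cy"],c["dist_coeffs"],c["R"],c["t"])
E
```

```text
pics
{'time': 0.0, 'qpos': array([-1.27634354e+00,  5.28528082e-02,  1.40171404e+00, -6.91831274e-06,
        1.68857936e+00, -7.02878362e-02]), 'joint_velocities': array([-8.70622549e-04,  5.30311346e-04, -9.50837772e-04,  3.56496480e-04,
       -6.32064825e-05, -7.28278311e-05]), 'tau': array([ 9.48017478e-04, -3.81667900e+01, -3.60186195e+01, -4.26583381e-05,
        6.17195808e-03,  2.35911165e-05]), 'position': array([ 187.21584939, -490.18676499,  238.46940378]), 'tcp_rot': array([-0.12769578, -0.69531652, -0.12878688,  0.69544422]), 'ft_force': array([ 0.01717178, -0.48992414,  0.36466376]), 'ft_torque': array([ 0.01587896,  0.03050281, -0.00172561]), 'finger_gap': 85.22712213788085}
top 49.83170175817928 313.03339262934554 244.49275323475482 [-0.03673653  0.          0.          0.          0.        ] [[ 0.01361002 -0.99952897  0.02750651]
 [-0.99667059 -0.01577248 -0.0799935 ]
 [ 0.08038967 -0.02632621 -0.99641579]] [ -26.02033501  518.22827544 1316.07327727]
side 54.85108556806447 321.7774910558109 248.70512724775745 [0.00115455 0.         0.         0.         0.        ] [[-0.96415893 -0.26526712  0.00555985]
 [-0.15670992  0.55242969 -0.81869618]
 [ 0.21410175 -0.79022452 -0.57420001]] [ 493.89058037  118.61873433 1023.19614016]
wrist 65.0394238348873 322.10588171250265 237.4150097062572 [-0.02885315  0.          0.          0.          0.        ] [[ 3.56368100e-01 -9.34345531e-01  4.54086855e-04]
 [-8.85700308e-01 -3.37659509e-01  3.18623635e-01]
 [-2.97551243e-01 -1.13949484e-01 -9.47881202e-01]] [-525.26966246  -41.4085894   378.92942548]
```

View pics/top0.png

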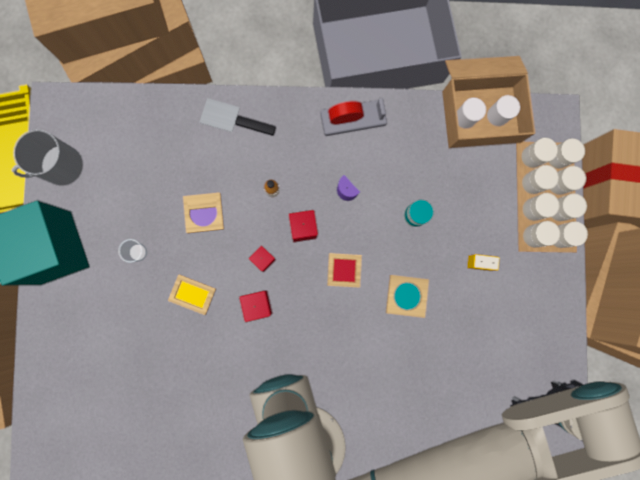

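View pics/side0.png

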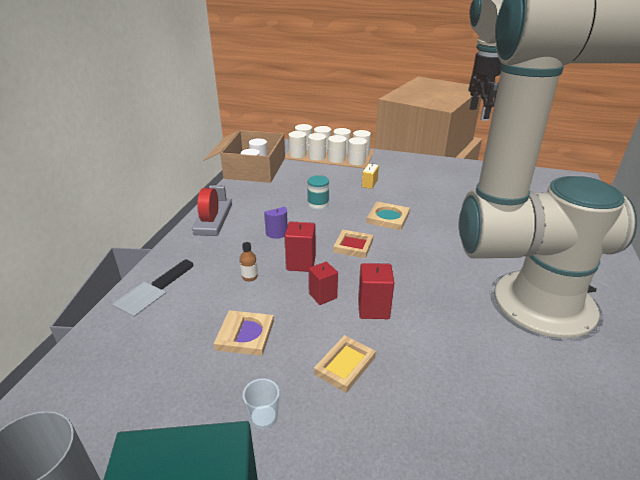

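The top view shows the jar (419,212), small pillar (262,259), tin (484,262), half-moon (348,188) and the bases at (408,296), (345,270), (192,295) and (203,213). The glass is at (131,251) and the bottle at (271,187).

```bash
cat > h.py <<'E'
import cv2,numpy as np
def rays(c,uv):
    h=480; f=h/2/np.tan(np.radians(float(c["fovy"]))/2)
    K=np.array([[f,0,float(c["cx"])],[0,f,float(c["cy"])],[0,0,1]])
    p=cv2.undistortPoints(np.asarray(uv,float).reshape(-1,1,2),K,np.asarray(c["dist_coeffs"],float)).reshape(-1,2)
    d=np.c_[p,np.ones(len(p))]
    R=np.asarray(c["R"]);t=np.asarray(c["t"])
    return -R.T@t, d@R, d
def plane(c,uv,z):
    o,w,_=rays(c,uv); s=(z-o[2])/w[:,2]
    return o+w*s[:,None]
def cloud(c):
    u,v=np.meshgrid(np.arange(640),np.arange(480)); uv=np.c_[u.ravel(),v.ravel()]
    o,w,_=rays(c,uv); r=np.asarray(c["range_z"]).ravel()
    P=o+w*r[:,None]; P[r<=0]=np.nan
    return P.reshape(480,640,3)
def mask(c,lo,hi):
    return cv2.inRange(cv2.cvtColor(np.asarray(c["color"]),cv2.COLOR_RGB2HSV),lo,hi)
E
python3 - <<'E'
from h import *
c=np.load("top0.npz"); hsv=cv2.cvtColor(c["color"],cv2.COLOR_RGB2HSV); P=cloud(c)
for n,(u,v) in dict(jar=(419,212),pil=(262,259),r1=(303,225),r2=(255,305),tin=(484,262),tin2=(475,262),hm=(345,188),rb=(408,296),sb=(345,270),tb=(192,295),hb=(203,213),wood=(203,198),bench=(300,340),woodt=(172,290)).items(): print(n,hsv[v,u],P[v,u].round(1))
out=cv2.resize(c["color"][140:340,100:520],None,fx=1.9,fy=1.9,interpolation=cv2.INTER_CUBIC)
cv2.imwrite("pics/topz.png",out[:,:,::-1])
E
```

```text
jar [ 90 255 152] [ 599.  -280.2   84.5]
pil [177 182 189] [476.3 108.9  72.9]
r1 [176 199 176] [559.3   8.9 102. ]
r2 [177 178 179] [364.1 120.9 106.4]
tin [ 18  20 225] [ 477.8 -452.7   58.8]
tin2 [ 21  62 222] [ 477.3 -428.8   60.4]
hm [132 120 181] [659.7 -96.2  65.2]
rb [ 90 255 154] [ 388.6 -269.4    3.8]
sb [176 215 183] [ 454.2 -103.     8.3]
tb [ 26 255 246] [383.8 291.8   9.7]
hb [132  96 202] [597.5 270.    9.6]
wood [ 19 100 217] [635.4 269.4  19.5]
bench [135  10 154] [271.9  11.5   4.9]
woodt [ 17  89 204] [396.  341.3  19.7]
```

View pics/topz.png

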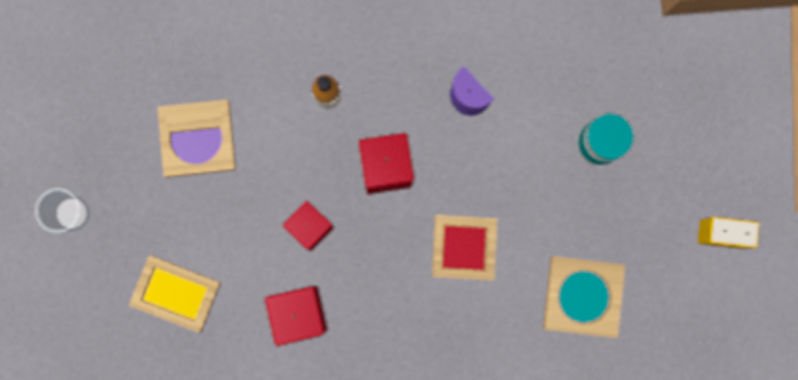

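```bash
cat > m.py <<'E'
from h import *
def comp(m,u,v,r=45):
    w=np.zeros_like(m); w[max(0,v-r):v+r,max(0,u-r):u+r]=255
    m=m&w; n,l,s,_=cv2.connectedComponentsWithStats(m); k=1+np.argmax(s[1:,4])
    return max(cv2.findContours((l==k).astype(np.uint8),cv2.RETR_EXTERNAL,cv2.CHAIN_APPROX_NONE)[0],key=len).reshape(-1,2)
def rect(c,m,u,v,h,r=45):
    q=comp(m,u,v,r); X=plane(c,q,h)[:,:2].astype(np.float32)
    (cx,cy),(a,b),g=cv2.minAreaRect(X)
    o=rays(c,[[0,0]])[0]; sh=(np.array([cx,cy])-o[:2])*h/o[2]
    return np.array([cx,cy])+sh/2,(a,b),g,sh
E
python3 - <<'E'
from m import *
c=np.load("top0.npz"); o=rays(c,[[0,0]])[0]; print(o)
bench=mask(c,(0,0,0),(179,45,255)); fg=255-bench
red=mask(c,(170,120,60),(179,255,255)); vio=mask(c,(125,50,40),(145,255,255)); teal=mask(c,(85,120,40),(95,255,255)); yel=mask(c,(10,90,60),(35,255,255))
fg=fg|yel|teal|vio|red
for n,a in dict(rb=(fg,408,296,18),sb=(fg,345,270,18),tb=(fg,192,295,18),hb=(fg,203,213,18),pil=(red,262,259,75,18),r1=(red,303,225,105,25),r2=(red,255,305,105,25)).items():
    p,s,g,sh=rect(c,*a); print(n,p.round(1),np.round(s,1),round(g,1),sh.round(1))
# jar: teal lid
q=comp(teal,419,212,25); X=plane(c,q,80)[:,:2]; print("jar",cv2.minEnclosingCircle(X.astype(np.float32)),(X.max(0)+X.min(0))/2,np.ptp(X,axis=0), (X.mean(0)-o[:2])*.08)
# recess floors
for n,m,u,v in(("rbf",teal,408,296),("sbf",red,345,270),("tbf",yel,192,295),("hbf",vio,203,213)):
    q=comp(m if n!="tbf" else mask(c,(24,200,60),(35,255,255)),u,v,25); X=plane(c,q,6)[:,:2].astype(np.float32); print(n,cv2.minAreaRect(X))
# tin
q=comp(fg,484,262,30); X=plane(c,q,55)[:,:2].astype(np.float32); print("tin all",cv2.minAreaRect(X),(X.mean(0)-o[:2])*55/o[2])
cr=mask(c,(0,0,190),(35,60,255)); q=comp(cr,487,262,16); X=plane(c,q,55)[:,:2].astype(np.float32); print("tin cream",cv2.minAreaRect(X))
q=comp(vio,348,188,25); X=plane(c,q,70)[:,:2]; print("hm",X.min(0),X.max(0),X.mean(0))
E
python3 - <<'E'
from h import *
c=np.load("top0.npz")["color"]
t=[cv2.resize(c[v-25:v+25,u-33:u+33],(396,300),interpolation=cv2.INTER_NEAREST) for u,v in((419,212),(484,262),(348,188),(203,213))]
cv2.imwrite("pics/q.png",np.vstack([np.hstack(t[:2]),np.hstack(t[2:])])[:,:,::-1])
E
```

```text
[ 411.05832617   16.81289304 1353.52682041]
rb [ 389.1 -265.9] [104.1 100.9] 84.0 [-0.3 -3.7]
sb [ 454.5 -100.6] [86.7 84.9] 87.5 [ 0.6 -1.6]
tb [385.6 293.4] [105.1  74.2] 69.7 [-0.3  3.7]
hb [599.4 270.4] [99.1 98.9] 7.0 [2.5 3.4]
pil [479.4 112.6] [49.1 45.3] 46.1 [3.7 5.2]
r1 [564.    8.5] [69.9 62.8] 9.7 [11.4 -0.6]
r2 [360.5 124.5] [62.7 66.7] 14.1 [-3.8  8. ]
jar ((601.2503051757812, -285.7795104980469), 30.254138946533203) [ 601.04851123 -285.07879281] [58.37444727 58.21664696] [ 15.22083284 -24.20273389]
rbf ((389.9593505859375, -266.35443115234375), (65.22488403320312, 63.250511169433594), 0.1180238351225853)
sbf ((454.26434326171875, -100.66036224365234), (52.338687896728516, 52.43339157104492), 0.6034407019615173)
tbf ((385.9776306152344, 293.8655090332031), (73.29460906982422, 44.331058502197266), 69.6893539428711)
hbf ((588.632568359375, 270.340087890625), (44.86483383178711, 67.9688720703125), 1.9275567531585693)
tin all ((477.9398193359375, -451.5065002441406), (83.01799774169922, 40.820640563964844), 89.155029296875) [  2.69726535 -19.02638513]
tin cream ((478.49017333984375, -460.9798583984375), (59.50358200073242, 28.575807571411133), 83.80621337890625)
hm [ 628.17561592 -131.23282758] [691.98531899 -75.51398332] [656.11748064 -98.65547009]
```

View pics/q.png

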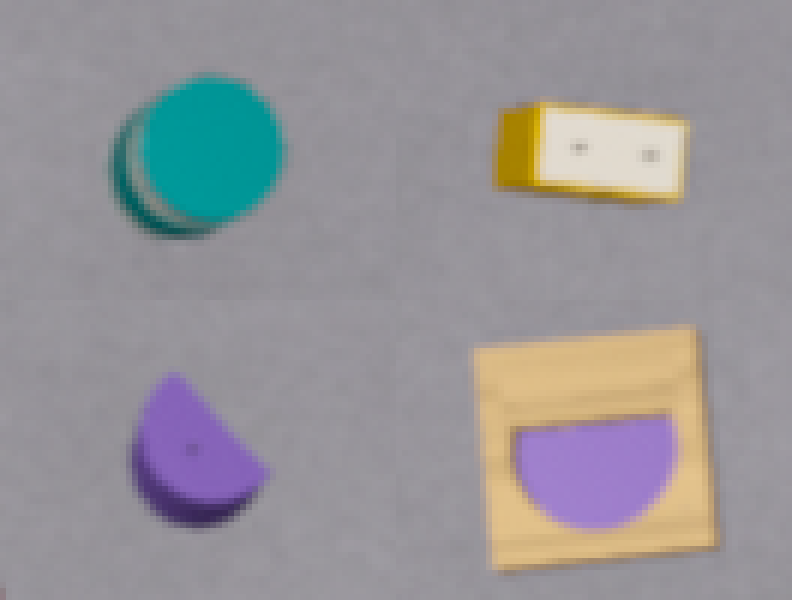

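Run:
```python
from m import *
c=np.load("top0.npz"); hsv=cv2.cvtColor(c["color"],cv2.COLOR_RGB2HSV)
m=mask(c,(85,150,138),(95,255,255)); q=comp(m,419,212,25)
(e,ax,an)=cv2.fitEllipse(q.astype(np.float32)); print("jar",e,ax,plane(c,[e],80))
q=plane(c,q,80)[:,:2].astype(np.float32); print(cv2.minEnclosingCircle(q))
m=mask(c,(125,50,150),(145,255,255)); q=comp(m,348,188,25); X=plane(c,q,70)[:,:2].astype(np.float32)
def fitD(X,r,fx):
    # flat: longest hull edge after approx
    from scipy.optimize import least_squares
    h=cv2.approxPolyDP(X.reshape(-1,1,2),2.5,True).reshape(-1,2)
    L=np.linalg.norm(h-np.roll(h,-1,0),axis=1); i=L.argmax(); a,b=h[i],h[(i+1)%len(h)]
    d=(b-a)/L[i]; n=np.array([-d[1],d[0]]); 
    if (X.mean(0)-a)@n>0:n=-n
    near=np.abs((X-a)@n)<3; s=(X-a)@d; Y=X[near&(s>4)&(s<L[i]-4)]
    vx,vy,x0,y0=cv2.fitLine(Y,cv2.DIST_L2,0,.01,.01).ravel(); d=np.array([vx,vy]); n2=np.array([-vy,vx]); n2*=np.sign(n2@n)
    A=X[((X-[x0,y0])@n2)<-4]
    M=np.c_[2*A,np.ones(len(A))]; s=np.linalg.lstsq(M,(A**2).sum(1),rcond=None)[0]; R=np.sqrt(s[2]+s[0]**2+s[1]**2)
    mid=(h[i]+h[(i+1)%len(h)])/2
    print("flat yaw",np.degrees(np.arctan2(n2[1],n2[0])).round(1),"len",L[i],"arc c",s[:2],R,"origin via flat mid",mid-n2*fx, "flat dist from arc c",(np.array([x0,y0])-s[:2])@n2)
fitD(X,30,6)
m=mask(c,(125,50,40),(145,255,255)); q=comp(m,203,213,25); X=plane(c,q,6)[:,:2].astype(np.float32); fitD(X,36,12)
# tin top: V bright
m=mask(c,(10,15,195),(35,255,255)); q=comp(m,487,262,16); X=plane(c,q,55)[:,:2].astype(np.float32); print("tin top",cv2.minAreaRect(X))
m=mask(c,(170,120,165),(179,255,255));q=comp(m,262,259,18); X=plane(c,q,75)[:,:2].astype(np.float32); print("pil top",cv2.minAreaRect(X))
P=cloud(c)
for (u,v) in((131,251),(137,252),(271,187)): print(P[v,u])
```

```text
jar (420.8129577636719, 211.26947021484375) (22.04680061340332, 22.467355728149414) [[ 601.58219961 -285.81367577   80.        ]]
((601.8438720703125, -285.8243713378906), 29.183555603027344)
flat yaw -47.8 len 57.381447 arc c [ 668.23191246 -107.21458976] 28.97362335682311 origin via flat mid [ 666.5759  -107.65427] flat dist from arc c 6.164566600303445
flat yaw 7.9 len 62.923637 arc c [599.29645984 271.60803923] 33.322759897917834 origin via flat mid [596.65735 269.34668] flat dist from arc c 9.450599587546536
tin top ((478.4718017578125, -459.1816101074219), (64.68413543701172, 34.192665100097656), 84.52375793457031)
pil top ((479.3252258300781, 111.88832092285156), (43.86349868774414, 45.30030822753906), 46.07139587402344)
[495.44140761 455.42548023   3.6882996 ]
[493.01391139 439.35660684   4.74811017]
[653.62905155  89.2330381   91.69568804]
```

```bash
cat > go.py <<'E'
import sys,numpy as np
from scipy.spatial.transform import Rotation as Ro
from workcell import arm
def go(x,y,z,yaw=None):
    s=arm.state(); q=s["tcp_rot"]; R=Ro.from_quat([q[1],q[2],q[3],q[0]]); M=R.as_matrix()
    p=s["position"]; cy=np.degrees(np.arctan2(M[1,1],M[0,1]))
    # target: tool x = down, tool y at yaw
    if yaw is None: yaw=cy
    d=(yaw-cy+90)%180-90; a=np.radians(cy+d)
    ty=np.array([np.cos(a),np.sin(a),0]); tx=np.array([0,0,-1.]); T=np.c_[tx,ty,np.cross(tx,ty)]
    dr=(R.inv()*Ro.from_matrix(T)).as_rotvec(degrees=True)
    t=M.T@(np.array([x,y,z])-p)
    print("pos",p.round(1),"jawyaw",round(cy,1),"gap",round(s["finger_gap"],1),"F",s["ft_force"].round(1),"t",round(s["time"],2),"q",s["qpos"].round(2))
    print("translation",t.round(1),"dr",dr.round(1),"rows>=",np.linalg.norm(t)/62.5,np.linalg.norm(dr)/10.7)
if __name__=="__main__": go(*map(float,sys.argv[1:]))
E
python3 go.py 601.5 -286 170; python3 go.py 601.5 -286 170 0; python3 go.py 601.5 -286 170 90
```

```text
pos [ 187.3 -490.2  238.7] jawyaw -69.1 gap 85.4 F [-1.2  0.1 -0. ] t 0.15 q [-1.28  0.05  1.4   0.    1.69 -0.07]
translation [  68.8  -42.9 -459.8] dr [-0.  -0.   0.1] rows>= 7.470826283048636 0.006017153666235264
pos [ 187.3 -490.2  238.7] jawyaw -69.1 gap 85.4 F [-1.2  0.1 -0. ] t 0.15 q [-1.28  0.05  1.4   0.    1.69 -0.07]
translation [  68.8  -42.9 -459.8] dr [-69.1  -0.    0.1] rows>= 7.470826283048636 6.457802031299888
pos [ 187.3 -490.2  238.7] jawyaw -69.1 gap 85.4 F [-1.2  0.1 -0. ] t 0.15 q [-1.28  0.05  1.4   0.    1.69 -0.07]
translation [  68.8  -42.9 -459.8] dr [20.9  0.   0.1] rows>= 7.470826283048636 1.9534245413301408
```

```bash
python3 -m jog '[{"translation":[69,-43,-460],"dr":[0,0,0]},{"translation":[69,-43,-460],"dr":[0,0,0]},{"translation":[69,-43,-460],"dr":[0,0,0]},{"translation":[69,-43,-460],"dr":[0,0,0]},{"translation":[69,-43,-460],"dr":[0,0,0]},{"translation":[69,-43,-460],"dr":[0,0,0]},{"translation":[69,-43,-460],"dr":[0,0,0]},{"translation":[69,-43,-460],"dr":[0,0,0]},{"translation":[69,-43,-460],"dr":[0,0,0]},{"translation":[69,-43,-460],"dr":[0,0,0]}]' 1 40
python3 - <<'E'
from workcell import read_camera
from h import *
c=read_camera("wrist"); cv2.imwrite("pics/w1.png",c["color"][:,:,::-1]); np.savez("w1.npz",**c)
E
python3 go.py 601.5 -286 34
```

```text
time: 1.4
position: [601.1, -286.7, 170.2]
tcp_rot: [-0.128, -0.695, -0.128, 0.696]
ft_force: [0.0, 0.6, 1.1]
finger_gap: 85.8
pos [ 600.9 -287.   170.5] jawyaw -69.2 gap 85.6 F [-0.3 -0.2 -0. ] t 1.45 q [-0.5   0.48  1.03 -0.    1.63  0.71]
translation [136.5  -0.8  -0.9] dr [-0.  0. -0.] rows>= 2.1845364799782168 0.0020544023998137965
```

View pics/w1.png

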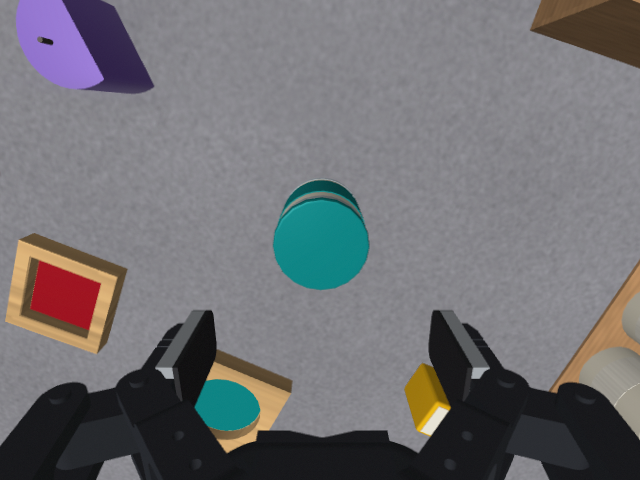

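The wrist view shows the jar lid centred at (321,243) between the jaws. I'll cross-check its position.

Run:
```python
from m import *
c=np.load("w1.npz")
m=mask(c,(85,150,110),(95,255,255)); q=comp(m,321,243,70)
q=q[q[:,1]>225]
X=plane(c,q,80)[:,:2]; M=np.c_[2*X,np.ones(len(X))]; s=np.linalg.lstsq(M,(X**2).sum(1),rcond=None)[0]; print(s[:2],np.sqrt(s[2]+s[0]**2+s[1]**2))
q=comp(mask(c,(170,120,60),(179,255,255)),65,296,60);print("sqfloor",cv2.minAreaRect(plane(c,q,6)[:,:2].astype(np.float32)))
```

```text
[ 601.02303729 -286.28408939] 29.730813688029354
sqfloor ((449.8822326660156, -98.08145141601562), (54.298030853271484, 50.9039306640625), 87.08860778808594)
```

```bash
python3 -m jog '[{"translation":[60,-0.5,0],"dr":[0,0,0]},{"translation":[110,-0.5,0],"dr":[0,0,0]},{"translation":[136,-0.5,0],"dr":[0,0,0]},{"translation":[136,-0.5,0],"dr":[0,0,0]}]'
python3 -m jog '[{"translation":[0,0,0],"dr":[0,0,0]},{"translation":[0,0,0],"dr":[0,0,0]},{"translation":[0,0,0],"dr":[0,0,0]},{"translation":[0,0,0],"dr":[0,0,0]},{"translation":[0,0,0],"dr":[0,0,0]},{"translation":[0,0,0],"dr":[0,0,0]}]' 0.4 40
python3 go.py 389.3 -266 100
```

```text
time: 1.95
position: [599.4, -286.0, 32.2]
tcp_rot: [-0.127, -0.694, -0.129, 0.697]
ft_force: [-0.8, -0.6, -0.4]
finger_gap: 85.4
time: 2.7
position: [602.7, -286.6, 37.4]
tcp_rot: [0.129, 0.697, 0.127, -0.694]
ft_force: [-1.6, -0.4, 7.3]
finger_gap: 61.3
pos [ 602.7 -286.6   37.4] jawyaw -69.1 gap 61.3 F [-1.6 -0.4  7.3] t 2.7 q [-0.5   0.59  1.16 -0.    1.39  0.71]
translation [-63.5 -95.1 191.8] dr [ 0.  -0.2 -0.2] rows>= 3.5730541801688016 0.02478118213999788
```

```bash
python3 -m jog '[{"translation":[-40,0,0],"dr":[0,0,0]},{"translation":[-66,0,0],"dr":[0,0,0]},{"translation":[-66,-30,60],"dr":[0,0,0]},{"translation":[-66,-60,120],"dr":[0,0,0]},{"translation":[-66,-94,191],"dr":[0,0,0]},{"translation":[-66,-94,191],"dr":[0,0,0]},{"translation":[-66,-94,191],"dr":[0,0,0]},{"translation":[-66,-94,191],"dr":[0,0,0]}]'
python3 - <<'E'
from workcell import read_camera
from h import *
for n in("wrist","side","top"):
    c=read_camera(n); cv2.imwrite(f"pics/{n}2.png",c["color"][:,:,::-1]); np.savez(f"{n}2.npz",**c)
E
python3 go.py 389.3 -266 43
```

```text
time: 3.7
position: [390.2, -266.3, 100.9]
tcp_rot: [0.129, 0.696, 0.128, -0.695]
ft_force: [0.0, 0.4, -2.4]
finger_gap: 60.9
pos [ 390.3 -266.1  100.4] jawyaw -69.1 gap 61.0 F [-0.9  0.1 -3.1] t 3.85 q [-0.68 -0.    1.74  0.    1.4   0.53]
translation [57.4 -0.4  0.9] dr [ 0. -0. -0.] rows>= 0.9179808257616178 0.0013741351042436307
```

View pics/wrist2.png

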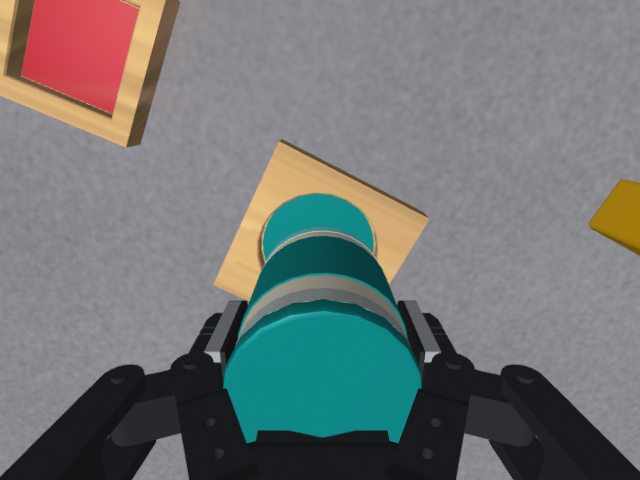

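View pics/side2.png

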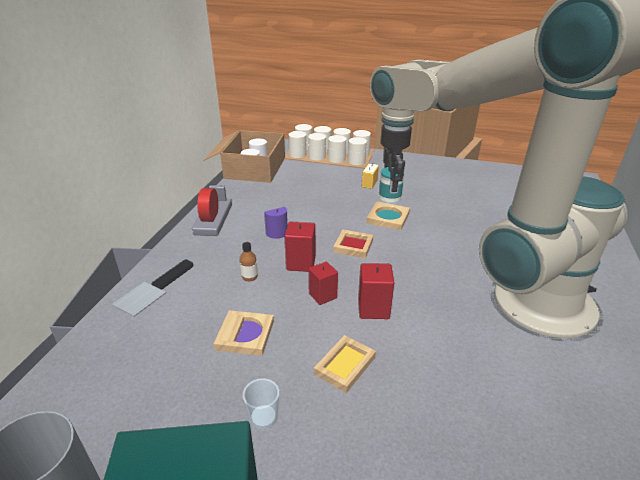

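```bash
python3 - <<'E'
from h import *
c=np.load("wrist2.npz"); X=plane(c,[[215,283],[281,140],[428,216]],18); print(X.round(1),(X[0]+X[2])/2, np.linalg.norm(X[0]-X[1]),np.linalg.norm(X[2]-X[1]))
E
python3 -m jog '[{"translation":[30,0,0.5],"dr":[0,0,0]},{"translation":[42,-0.5,0.5],"dr":[0,0,0]},{"translation":[47,-0.5,0.5],"dr":[0,0,0]},{"translation":[50,-0.5,0.5],"dr":[0,0,0]},{"translation":[50,-0.5,0.5],"dr":[0,0,0]}]'; python3 go.py 389.3 -266 43
```

```text
[[ 345.5 -211.2   18. ]
 [ 443.8 -221.9   18. ]
 [ 433.4 -318.4   18. ]] [ 389.44582292 -264.80231745   18.        ] 98.89172812084256 97.05756319885536
time: 4.47
position: [389.2, -266.0, 50.8]
tcp_rot: [0.129, 0.696, 0.128, -0.695]
ft_force: [-0.2, 0.2, -3.2]
finger_gap: 61.2
pos [ 389.2 -266.    50.8] jawyaw -69.1 gap 61.2 F [-0.2  0.2 -3.2] t 4.47 q [-0.68  0.06  1.78 -0.    1.3   0.53]
translation [ 7.8  0.  -0.1] dr [ 0. -0. -0.] rows>= 0.12464551744634038 0.004698306629441523
```

Go down in small steps until contact.

```bash
python3 -m jog '[{"translation":[2,0,0],"dr":[0,0,0]},{"translation":[4,0,0],"dr":[0,0,0]},{"translation":[5,0,0],"dr":[0,0,0]},{"translation":[6,0,0],"dr":[0,0,0]},{"translation":[6.5,0,0],"dr":[0,0,0]},{"translation":[7,0,0],"dr":[0,0,0]},{"translation":[7,0,0],"dr":[0,0,0]}]'; python3 go.py 389.3 -266 43
```

```text
time: 5.35
position: [389.0, -265.8, 43.5]
tcp_rot: [0.128, 0.695, 0.128, -0.695]
ft_force: [-1.0, -0.1, -1.1]
finger_gap: 61.1
pos [ 389.  -265.8   43.5] jawyaw -69.1 gap 61.1 F [-1.  -0.1 -1.1] t 5.35 q [-0.68  0.07  1.79 -0.    1.28  0.53]
translation [ 0.5  0.3 -0.2] dr [-0.  0. -0.] rows>= 0.010041701513432312 0.0008015568204215106
```

```bash
python3 -m jog '[{"translation":[0.5,0,0],"dr":[0,0,0]},{"translation":[1,0,0],"dr":[0,0,0]},{"translation":[1,0,0],"dr":[0,0,0]}]'; python3 go.py 389.3 -266 43
```

```text
time: 5.72
position: [389.0, -265.8, 43.4]
tcp_rot: [-0.128, -0.695, -0.128, 0.695]
ft_force: [-4.9, 4.4, 9.3]
finger_gap: 60.8
pos [ 389.  -265.8   43.4] jawyaw -69.1 gap 60.8 F [-4.9  4.4  9.3] t 5.72 q [-0.68  0.07  1.79 -0.    1.28  0.53]
translation [ 0.4  0.3 -0.2] dr [-0.  0. -0.] rows>= 0.008891115682364453 0.0009742735935927529
```

```bash
python3 -m jog '[{"translation":[0,0,0],"dr":[0,0,0]},{"translation":[0,0,0],"dr":[0,0,0]},{"translation":[0,0,0],"dr":[0,0,0]},{"translation":[0,0,0],"dr":[0,0,0]},{"translation":[-50,0,0],"dr":[0,0,0]},{"translation":[-110,0,0],"dr":[0,0,0]},{"translation":[-125,0,0],"dr":[0,0,0]},{"translation":[-125,0,0],"dr":[0,0,0]}]' 1
python3 - <<'E'
from workcell import read_camera
from h import *
c=read_camera("wrist"); cv2.imwrite(f"pics/wrist3.png",c["color"][:,:,::-1]); np.savez("wrist3.npz",**c)
E
python3 go.py 479.3 112.2 170 46; python3 go.py 479.3 112.2 170 -44
```

```text
time: 6.72
position: [389.3, -266.0, 167.9]
tcp_rot: [0.129, 0.696, 0.128, -0.695]
ft_force: [-0.7, -0.5, -0.6]
finger_gap: 85.2
pos [ 388.7 -265.6  166.3] jawyaw -69.1 gap 85.1 F [ 0.  -0.1 -0.4] t 6.78 q [-0.68 -0.07  1.67 -0.    1.54  0.53]
translation [  -3.6 -320.6 -219.4] dr [64.9  0.1  0. ] rows>= 6.215913780917905 6.065405966066315
pos [ 388.7 -265.6  166.3] jawyaw -69.1 gap 85.1 F [ 0.  -0.1 -0.4] t 6.78 q [-0.68 -0.07  1.67 -0.    1.54  0.53]
translation [  -3.6 -320.6 -219.4] dr [-25.1   0.    0.1] rows>= 6.215913780917905 2.345817547506154
```

View pics/wrist3.png

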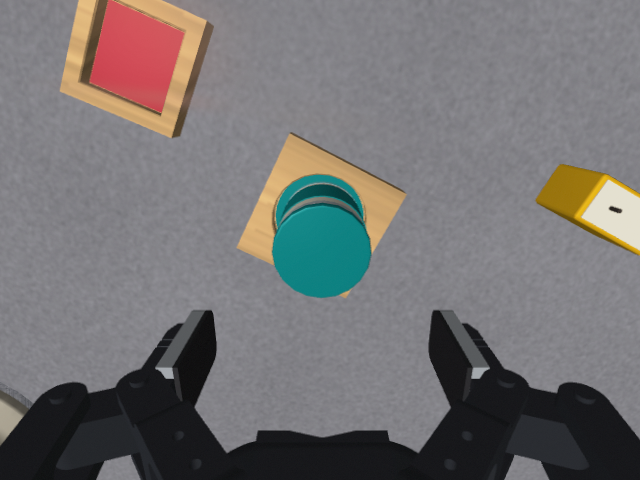

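Jar is seated, with its lid at (322,250). Next is the pillar.

```bash
python3 -m jog '[{"translation":[-3,-321,-219],"dr":[-25,0,0]},{"translation":[-3,-321,-219],"dr":[-25,0,0]},{"translation":[-3,-321,-219],"dr":[-25,0,0]},{"translation":[-3,-321,-219],"dr":[-25,0,0]},{"translation":[-3,-321,-219],"dr":[-25,0,0]},{"translation":[-3,-321,-219],"dr":[-25,0,0]},{"translation":[-3,-321,-219],"dr":[-25,0,0]},{"translation":[-3,-321,-219],"dr":[-25,0,0]},{"translation":[-3,-321,-219],"dr":[-25,0,0]}]'
python3 - <<'E'
from workcell import read_camera
from m import *
c=read_camera("wrist"); cv2.imwrite(f"pics/wrist4.png",c["color"][:,:,::-1]); np.savez("wrist4.npz",**c)
E
python3 go.py 479.3 112.2 34 -44
```

```text
time: 7.9
position: [478.6, 110.9, 169.4]
tcp_rot: [-0.275, -0.651, -0.275, 0.652]
ft_force: [-0.5, -0.5, 0.1]
finger_gap: 85.7
pos [478.8 110.8 169.7] jawyaw -44.2 gap 85.4 F [ 0.3 -0.3 -0.1] t 7.95 q [ 0.15 -0.01  1.6  -0.    1.55  0.92]
translation [135.7  -0.6  -1.5] dr [-0.2  0.1  0. ] rows>= 2.1720659737249 0.020812255171731426
```

View pics/wrist4.png

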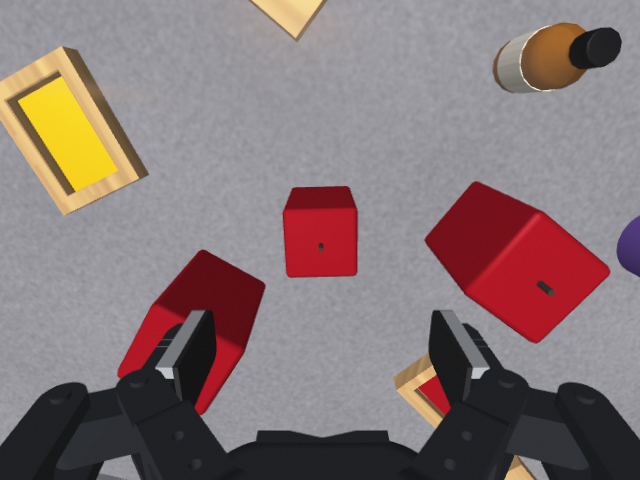

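Wrist view: small pillar top spans (284,209)–(357,277), centred between the jaws; the larger look-alikes stay clear of the fingers.

```bash
python3 - <<'E'
from h import *
c=np.load("wrist4.npz"); X=plane(c,[[284,209],[357,208],[357,276],[286,277]],75); print(X.mean(0))
X=plane(c,[[66,46],[147,175],[66,215]],18); print(X,(X[0]+X[2])/2)
E
python3 -m jog '[{"translation":[60,-0.5,-1.5],"dr":[0,0,0]},{"translation":[110,-0.5,-1.5],"dr":[0,0,0]},{"translation":[136,-0.5,-1.5],"dr":[0,0,0]},{"translation":[136,-0.5,-1.5],"dr":[0,0,0]}]'
python3 -m jog '[{"translation":[0,0,0],"dr":[0,0,0]},{"translation":[0,0,0],"dr":[0,0,0]},{"translation":[0,0,0],"dr":[0,0,0]},{"translation":[0,0,0],"dr":[0,0,0]},{"translation":[0,0,0],"dr":[0,0,0]},{"translation":[0,0,0],"dr":[0,0,0]},{"translation":[0,0,0],"dr":[0,0,0]}]' 0.3 40
python3 go.py 479.3 112.2 150
```

```text
[478.13821772 111.20403935  75.        ]
[[438.58793104 324.62123262  18.        ]
 [407.54610842 228.93568503  18.        ]
 [335.50136653 255.21473072  18.        ]] [387.04464878 289.91798167  18.        ]
time: 8.45
position: [478.2, 112.3, 32.4]
tcp_rot: [-0.275, -0.65, -0.275, 0.653]
ft_force: [-0.2, 0.3, 0.6]
finger_gap: 85.5
time: 9.32
position: [480.9, 113.7, 36.1]
tcp_rot: [0.276, 0.652, 0.275, -0.65]
ft_force: [-0.1, -1.2, 7.2]
finger_gap: 47.7
pos [480.9 113.7  36.1] jawyaw -44.1 gap 47.7 F [-0.1 -1.2  7.2] t 9.32 q [ 0.16  0.14  1.73 -0.    1.27  0.93]
translation [-113.9    0.2    1.9] dr [ 0.  -0.1 -0.1] rows>= 1.8221880488316347 0.01793863881977546
```

```bash
python3 -m jog '[{"translation":[-40,0,0],"dr":[0,0,0]},{"translation":[-90,0,0],"dr":[0,0,0]},{"translation":[-122,0,0],"dr":[0,0,0]},{"translation":[-122,0,0],"dr":[0,0,0]}]'
python3 go.py 454.4 -100.6 155 -2
```

```text
time: 9.82
position: [481.0, 113.9, 159.2]
tcp_rot: [0.276, 0.653, 0.275, -0.649]
ft_force: [-0.6, -0.7, -1.7]
finger_gap: 47.5
pos [481.  113.9 159.2] jawyaw -44.1 gap 47.5 F [-0.6 -0.7 -1.7] t 9.82 q [ 0.16  0.    1.61 -0.    1.52  0.93]
translation [  3.9 130.1 172.6] dr [-42.1  -0.2  -0.3] rows>= 3.4597433584517514 3.933840684605404
```

```bash
python3 -m jog '[{"translation":[4,130,172.5],"dr":[-42,0,0]},{"translation":[4,130,172.5],"dr":[-42,0,0]},{"translation":[4,130,172.5],"dr":[-42,0,0]},{"translation":[4,130,172.5],"dr":[-42,0,0]},{"translation":[4,130,172.5],"dr":[-42,0,0]},{"translation":[4,130,172.5],"dr":[-42,0,0]},{"translation":[4,130,172.5],"dr":[-42,0,0]}]'
python3 - <<'E'
from workcell import read_camera
from m import *
c=read_camera("wrist"); cv2.imwrite(f"pics/wrist5.png",c["color"][:,:,::-1]); np.savez("wrist5.npz",**c)
E
python3 go.py 454.4 -100.6 50 -2
```

```text
time: 10.7
position: [452.7, -100.0, 151.3]
tcp_rot: [-0.49, -0.509, -0.491, 0.51]
ft_force: [0.1, -0.5, -1.6]
finger_gap: 47.2
pos [ 452.9 -100.   151.6] jawyaw -2.1 gap 47.6 F [-0.   0.3 -0.7] t 10.75 q [-0.3  -0.08  1.7   0.    1.51 -0.26]
translation [101.6   1.7   0.6] dr [-0.1 -0.   0.1] rows>= 1.6259915931896243 0.011888322689336272
```

View pics/wrist5.png

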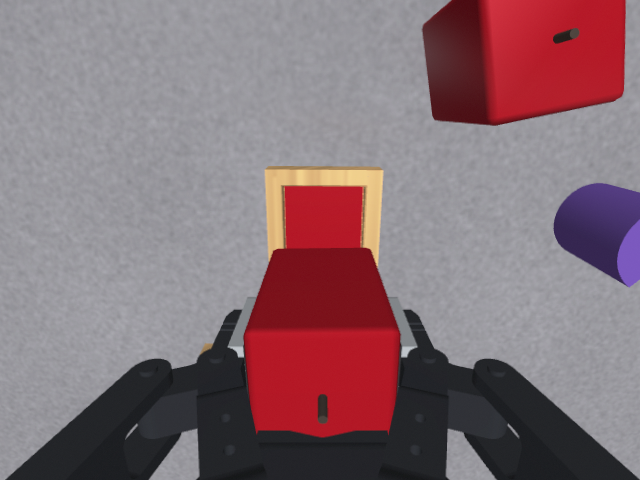

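Pillar is aligned with the recess (recess floor edges x 285–363, pillar centred at ~322). Lowering.

```bash
python3 -m jog '[{"translation":[50,1,0.5],"dr":[0,0,0]},{"translation":[85,1.5,0.5],"dr":[0,0,0]},{"translation":[97,1.5,0.5],"dr":[0,0,0]},{"translation":[101,1.5,0.5],"dr":[0,0,0]},{"translation":[104,1.5,0.5],"dr":[0,0,0]},{"translation":[106,1.5,0.5],"dr":[0,0,0]},{"translation":[107.5,1.5,0.5],"dr":[0,0,0]},{"translation":[108.5,1.5,0.5],"dr":[0,0,0]},{"translation":[108.5,1.5,0.5],"dr":[0,0,0]}]'; python3 go.py 454.4 -100.6 42.1 -2
```

```text
time: 11.88
position: [454.5, -101.3, 43.8]
tcp_rot: [-0.491, -0.509, -0.491, 0.509]
ft_force: [-0.5, 0.1, -1.4]
finger_gap: 47.4
pos [ 454.5 -101.3   43.8] jawyaw -2.1 gap 47.4 F [-0.5  0.1 -1.4] t 11.88 q [-0.3   0.05  1.81 -0.    1.28 -0.26]
translation [ 1.7 -0.1 -0.7] dr [-0.1  0.  -0. ] rows>= 0.029826678256731215 0.009549900434898539
```

```bash
python3 -m jog '[{"translation":[0.7,0,-0.5],"dr":[0,0,0]},{"translation":[1.4,0,-0.5],"dr":[0,0,0]},{"translation":[2,0,-0.5],"dr":[0,0,0]},{"translation":[2.5,0,-0.5],"dr":[0,0,0]},{"translation":[2.5,0,-0.5],"dr":[0,0,0]}]'; python3 go.py 454.4 -100.6 42.1 -2
```

```text
time: 12.5
position: [454.6, -100.8, 42.1]
tcp_rot: [-0.491, -0.509, -0.491, 0.509]
ft_force: [-4.4, -0.0, 6.7]
finger_gap: 47.2
pos [ 454.6 -100.8   42.1] jawyaw -2.1 gap 47.2 F [-4.4 -0.   6.7] t 12.5 q [-0.3   0.06  1.81 -0.    1.28 -0.26]
translation [ 0.  -0.2 -0.2] dr [-0.1  0.   0. ] rows>= 0.004143451042823794 0.009074129571448946
```

```bash
python3 -m jog '[{"translation":[0,0,0],"dr":[0,0,0]},{"translation":[0,0,0],"dr":[0,0,0]},{"translation":[0,0,0],"dr":[0,0,0]},{"translation":[0,0,0],"dr":[0,0,0]},{"translation":[-50,0,0],"dr":[0,0,0]},{"translation":[-110,0,0],"dr":[0,0,0]},{"translation":[-125,0,0],"dr":[0,0,0]},{"translation":[-125,0,0],"dr":[0,0,0]}]' 1
python3 - <<'E'
from workcell import read_camera
from h import *
c=read_camera("wrist"); cv2.imwrite(f"pics/wrist6.png",c["color"][:,:,::-1]); np.savez("wrist6.npz",**c)
E
python3 go.py 478.5 -459.5 160 -5.5
```

```text
time: 13.5
position: [454.9, -100.8, 166.9]
tcp_rot: [0.491, 0.509, 0.49, -0.509]
ft_force: [0.4, 0.7, -0.5]
finger_gap: 85.5
pos [ 454.2 -100.6  165.3] jawyaw -2.1 gap 85.5 F [ 0.8 -0.9 -0.6] t 13.55 q [-0.3  -0.08  1.68 -0.    1.54 -0.26]
translation [  5.2  37.5 357.7] dr [ 3.4 -0.   0.1] rows>= 5.755815997416092 0.3176991845270205
```

View pics/wrist6.png

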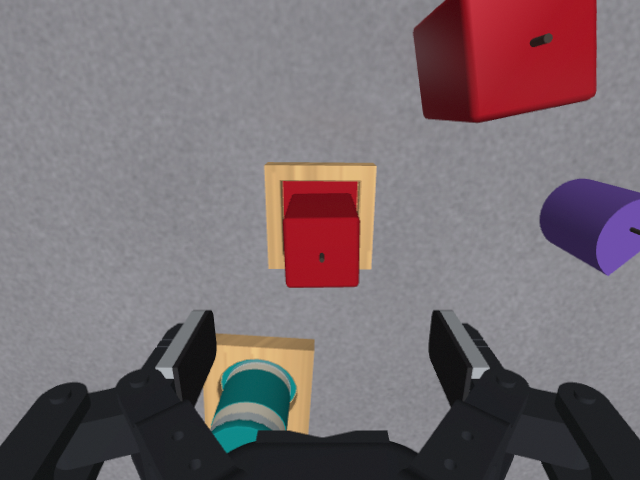

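Pillar is seated, with its top at (321,240) inside the base outline. Next is the tin.

```bash
python3 -m jog '[{"translation":[5,37.5,358],"dr":[3.4,0,0]},{"translation":[5,37.5,358],"dr":[3.4,0,0]},{"translation":[5,37.5,358],"dr":[3.4,0,0]},{"translation":[5,37.5,358],"dr":[3.4,0,0]},{"translation":[5,37.5,358],"dr":[3.4,0,0]},{"translation":[5,37.5,358],"dr":[3.4,0,0]},{"translation":[5,37.5,358],"dr":[3.4,0,0]},{"translation":[5,37.5,358],"dr":[3.4,0,0]}]'
python3 - <<'E'
from workcell import read_camera
from m import *
c=read_camera("wrist"); cv2.imwrite(f"pics/wrist7.png",c["color"][:,:,::-1]); np.savez("wrist7.npz",**c)
E
python3 go.py 478.5 -459.5 29 -5.5
```

```text
time: 14.55
position: [478.5, -458.9, 158.9]
tcp_rot: [0.474, 0.523, 0.477, -0.523]
ft_force: [0.9, 0.6, -0.1]
finger_gap: 85.2
pos [ 478.8 -458.6  159.9] jawyaw -5.5 gap 85.2 F [-0.3  0.1  0.1] t 14.6 q [-0.82  0.48  1.05  0.    1.61 -0.72]
translation [130.9  -0.    1.1] dr [ 0.  -0.1  0.1] rows>= 2.094976198332007 0.013337187564371631
```

View pics/wrist7.png

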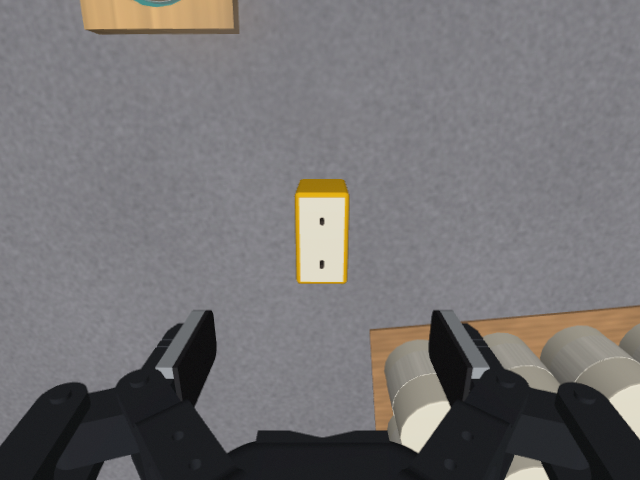

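Tin top spans (297,192)–(348,283), aligned with the jaws. The tray is beyond y = -550, so it is clear.

```bash
python3 - <<'E'
from h import *
c=np.load("wrist7.npz"); X=plane(c,[[297,192],[348,193],[347,283],[297,283]],55); print(X.round(1),X.mean(0)); print(plane(c,[[371,328]],10))
E
python3 -m jog '[{"translation":[60,0,1],"dr":[0,0,0]},{"translation":[110,0,1],"dr":[0,0,0]},{"translation":[131,0,1],"dr":[0,0,0]},{"translation":[131,0,1],"dr":[0,0,0]}]'
python3 -m jog '[{"translation":[0,0,0],"dr":[0,0,0]},{"translation":[0,0,0],"dr":[0,0,0]},{"translation":[0,0,0],"dr":[0,0,0]},{"translation":[0,0,0],"dr":[0,0,0]},{"translation":[0,0,0],"dr":[0,0,0]},{"translation":[0,0,0],"dr":[0,0,0]},{"translation":[0,0,0],"dr":[0,0,0]},{"translation":[0,0,0],"dr":[0,0,0]}]' 0.2 40
python3 go.py 478.5 -459.5 165
```

```text
[[ 464.8 -425.4   55. ]
 [ 497.3 -429.2   55. ]
 [ 491.9 -492.5   55. ]
 [ 457.2 -489.2   55. ]] [ 477.80544075 -459.05844027   55.        ]
[[ 510.52763968 -558.90730677   10.        ]]
time: 15.1
position: [478.7, -459.8, 29.8]
tcp_rot: [-0.475, -0.523, -0.476, 0.523]
ft_force: [-0.7, -0.2, 0.4]
finger_gap: 85.4
time: 16.1
position: [479.4, -461.6, 32.1]
tcp_rot: [-0.476, -0.523, -0.474, 0.523]
ft_force: [-0.7, 1.0, 6.3]
finger_gap: 35.4
pos [ 479.4 -461.6   32.1] jawyaw -5.5 gap 35.4 F [-0.7  1.   6.3] t 16.1 q [-0.82  0.59  1.17 -0.    1.38 -0.73]
translation [-132.9   -0.8   -1.7] dr [-0.   0.1 -0.1] rows>= 2.1262428036831587 0.01497245431745742
```

```bash
python3 -m jog '[{"translation":[-40,0,0],"dr":[0,0,0]},{"translation":[-90,0,0],"dr":[0,0,0]},{"translation":[-146,0,0],"dr":[0,0,0]},{"translation":[-146,0,0],"dr":[0,0,0]}]'
python3 go.py 386 292.5 175 -20.3
```

```text
time: 16.6
position: [480.2, -462.5, 183.2]
tcp_rot: [0.479, 0.523, 0.471, -0.523]
ft_force: [0.3, -0.1, -1.6]
finger_gap: 35.9
pos [ 480.2 -462.5  183.2] jawyaw -5.5 gap 35.9 F [ 0.3 -0.1 -1.6] t 16.6 q [-0.82  0.47  1.02  0.    1.64 -0.73]
translation [   1.3 -166.2 -742.5] dr [14.8  0.4 -0.5] rows>= 12.173932704195721 1.3842412506485302
```

```bash
python3 -m jog '[{"translation":[4,-166,-742],"dr":[14.8,0,0]},{"translation":[4,-166,-742],"dr":[14.8,0,0]},{"translation":[4,-166,-742],"dr":[14.8,0,0]},{"translation":[4,-166,-742],"dr":[14.8,0,0]},{"translation":[4,-166,-742],"dr":[14.8,0,0]},{"translation":[4,-166,-742],"dr":[14.8,0,0]},{"translation":[4,-166,-742],"dr":[14.8,0,0]},{"translation":[4,-166,-742],"dr":[14.8,0,0]},{"translation":[4,-166,-742],"dr":[14.8,0,0]},{"translation":[4,-166,-742],"dr":[14.8,0,0]}]'
python3 go.py 386 292.5 160 -20.3
```

```text
time: 17.85
position: [400.3, 161.1, 172.1]
tcp_rot: [-0.404, -0.58, -0.404, 0.581]
ft_force: [1.7, -0.4, -1.1]
finger_gap: 35.4
pos [400.3 161.1 172.1] jawyaw -20.3 gap 35.4 F [ 1.7 -0.4 -1.1] t 17.85 q [ 0.3  -0.19  1.76 -0.    1.57  0.65]
translation [  12.1  -59.  -118.3] dr [-0.  0.  0.] rows>= 2.123834203456843 0.0044360167843102635
```

```bash
python3 -m jog '[{"translation":[8,-58,-110],"dr":[0,0,0]},{"translation":[8,-58,-110],"dr":[0,0,0]},{"translation":[8,-58,-110],"dr":[0,0,0]},{"translation":[8,-58,-110],"dr":[0,0,0]},{"translation":[8,-58,-110],"dr":[0,0,0]}]'
python3 go.py 386 292.5 160 -20.3
python3 - <<'E'
from workcell import read_camera
from h import *
c=read_camera("wrist"); cv2.imwrite(f"pics/wrist8.png",c["color"][:,:,::-1]); np.savez("wrist8.npz",**c)
E
```

```text
time: 18.48
position: [385.5, 281.4, 164.8]
tcp_rot: [-0.404, -0.581, -0.403, 0.581]
ft_force: [-0.4, -0.0, -1.3]
finger_gap: 35.2
pos [385.5 281.4 164.8] jawyaw -20.4 gap 35.2 F [-0.4 -0.  -1.3] t 18.48 q [ 0.55 -0.05  1.65 -0.    1.54  0.91]
translation [  4.8  -3.4 -10.6] dr [-0.1  0.   0. ] rows>= 0.19373162319928994 0.010720481400433702
```

View pics/wrist8.png

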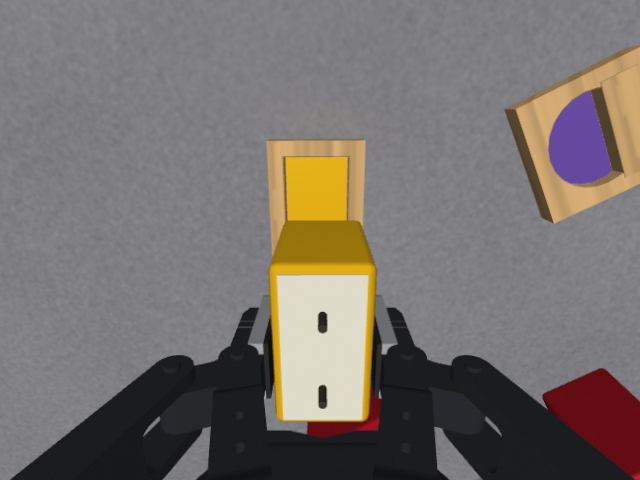

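The recess is laterally aligned (edges 285–349, tin centred at 322). I'll compute the lengthwise offset.

Run:
```python
from h import *
c=np.load("wrist8.npz"); X=plane(c,[[267,140],[365,140]],18); print(X, np.linalg.norm(X[0]-X[1]))
n=np.array([-(X[1]-X[0])[1],(X[1]-X[0])[0]])/np.linalg.norm(X[1]-X[0]);m=X.mean(0)[:2]
n*=np.sign(n@(np.array([386,290])-m)); print("base c",m+51*n,np.degrees(np.arctan2(n[1],n[0])))
Y=plane(c,[[271,266],[376,266],[368,421],[276,421]],55+164.8-32.1); print("tin",Y,Y.mean(0))
h=plane(c,[[536,85],[595,92],[621,177]],18);print(h)
```

```text
[[369.21609293 352.61561801  18.        ]
 [435.84552832 327.76203646  18.        ]] 71.11386767884305
base c [384.70682354 292.40488135] -110.45612091933916
tin [[381.68681766 319.35218324 187.7       ]
 [413.16541099 307.59331351 187.7       ]
 [391.08020235 248.2209486  187.7       ]
 [358.64125329 260.37897715 187.7       ]] [386.14342107 283.88635563 187.7       ]
[[560.78251252 322.05786194  18.        ]
 [600.22118072 303.08583088  18.        ]
 [611.0699197  234.57295367  18.        ]]
```

```bash
python3 go.py 384.7 290.7 55 -20.4
```

```text
pos [385.6 281.4 165. ] jawyaw -20.4 gap 35.1 F [-0.4  0.8 -1.9] t 18.52 q [ 0.55 -0.05  1.65 -0.    1.54  0.91]
translation [110.   -4.1  -8.4] dr [-0.  0. -0.] rows>= 1.7656069500966587 0.002705252499804394
```

```bash
python3 -m jog '[{"translation":[0,-4,-8.5],"dr":[0,0,0]},{"translation":[50,-4,-8.5],"dr":[0,0,0]},{"translation":[90,-4,-8.5],"dr":[0,0,0]},{"translation":[106,-4,-8.5],"dr":[0,0,0]},{"translation":[110,-4,-8.5],"dr":[0,0,0]},{"translation":[110,-4,-8.5],"dr":[0,0,0]}]'; python3 go.py 384.7 290.7 38.1 -20.4
```

```text
time: 19.27
position: [385.2, 292.5, 56.4]
tcp_rot: [0.404, 0.581, 0.404, -0.58]
ft_force: [-0.3, -0.3, -0.3]
finger_gap: 35.7
pos [385.2 292.5  56.4] jawyaw -20.3 gap 35.7 F [-0.3 -0.3 -0.3] t 19.27 q [ 0.57  0.08  1.75 -0.    1.31  0.93]
translation [18.3  0.1  1.9] dr [ 0.1 -0.1 -0.1] rows>= 0.29369631105853305 0.014821522239040739
```

```bash
python3 -m jog '[{"translation":[6,0,1.5],"dr":[0,0,0]},{"translation":[10,0,1.5],"dr":[0,0,0]},{"translation":[13,0,1.5],"dr":[0,0,0]},{"translation":[15,0,1.5],"dr":[0,0,0]},{"translation":[16.5,0,1.5],"dr":[0,0,0]},{"translation":[17.5,0,1.5],"dr":[0,0,0]},{"translation":[17.5,0,1.5],"dr":[0,0,0]}]'; python3 go.py 384.7 290.7 38.1 -20.4
```

```text
time: 20.15
position: [383.9, 290.6, 38.1]
tcp_rot: [0.404, 0.58, 0.404, -0.58]
ft_force: [-2.9, -1.1, 5.9]
finger_gap: 35.4
pos [383.9 290.6  38.1] jawyaw -20.3 gap 35.4 F [-2.9 -1.1  5.9] t 20.15 q [ 0.57  0.1   1.76 -0.    1.27  0.93]
translation [-0.   0.7 -0.3] dr [ 0.1  0.  -0. ] rows>= 0.013136180733795196 0.009968504828655047
```

```bash
python3 -m jog '[{"translation":[0,0,0],"dr":[0,0,0]},{"translation":[0,0,0],"dr":[0,0,0]},{"translation":[0,0,0],"dr":[0,0,0]},{"translation":[0,0,0],"dr":[0,0,0]},{"translation":[-50,0,0],"dr":[0,0,0]},{"translation":[-110,0,0],"dr":[0,0,0]},{"translation":[-129,0,0],"dr":[0,0,0]},{"translation":[-129,0,0],"dr":[0,0,0]}]' 1
python3 - <<'E'
from workcell import read_camera
from h import *
c=read_camera("wrist"); cv2.imwrite(f"pics/wrist9.png",c["color"][:,:,::-1]); np.savez("wrist9.npz",**c)
E
python3 go.py 659.4 -98.6 165 -47.8
```

```text
time: 21.15
position: [384.5, 291.0, 168.0]
tcp_rot: [0.404, 0.582, 0.404, -0.579]
ft_force: [-0.0, 0.7, -0.4]
finger_gap: 85.2
pos [383.8 290.6 166.1] jawyaw -20.3 gap 85.4 F [-0.2 -0.3  0. ] t 21.2 q [ 0.57 -0.04  1.64 -0.    1.54  0.93]
translation [  1.2 393.5 269.4] dr [27.5 -0.  -0. ] rows>= 7.629931536107046 2.5705626286287755
```

View pics/wrist9.png

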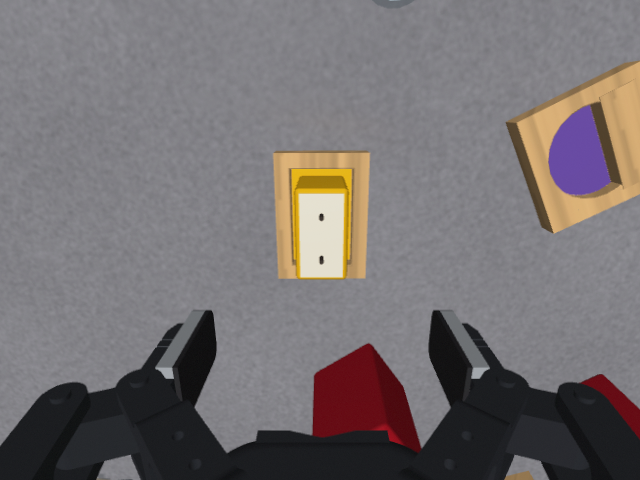

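Tin is seated, with its top at (321,235) inside the recess. On to the half-moon.

```bash
python3 -m jog '[{"translation":[1,393.5,269.5],"dr":[27.5,0,0]},{"translation":[1,393.5,269.5],"dr":[27.5,0,0]},{"translation":[1,393.5,269.5],"dr":[27.5,0,0]},{"translation":[1,393.5,269.5],"dr":[27.5,0,0]},{"translation":[1,393.5,269.5],"dr":[27.5,0,0]},{"translation":[1,393.5,269.5],"dr":[27.5,0,0]},{"translation":[1,393.5,269.5],"dr":[27.5,0,0]},{"translation":[1,393.5,269.5],"dr":[27.5,0,0]},{"translation":[1,393.5,269.5],"dr":[27.5,0,0]},{"translation":[1,393.5,269.5],"dr":[27.5,0,0]}]'
python3 go.py 659.4 -98.6 34 -47.8
python3 - <<'E'
from workcell import read_camera
from h import *
c=read_camera("wrist"); cv2.imwrite(f"pics/wrist10.png",c["color"][:,:,::-1]); np.savez("wrist10.npz",**c)
E
```

```text
time: 22.45
position: [658.6, -98.1, 163.4]
tcp_rot: [-0.254, -0.659, -0.255, 0.661]
ft_force: [0.0, -0.2, 0.7]
finger_gap: 85.4
pos [658.6 -98.1 163.4] jawyaw -47.8 gap 85.4 F [ 0.  -0.2  0.7] t 22.45 q [-0.2   0.49  1.04  0.    1.62  0.63]
translation [129.4   1.3  -0.4] dr [0.  0.1 0.2] rows>= 2.071138190366523 0.01771871922211258
```

View pics/wrist10.png

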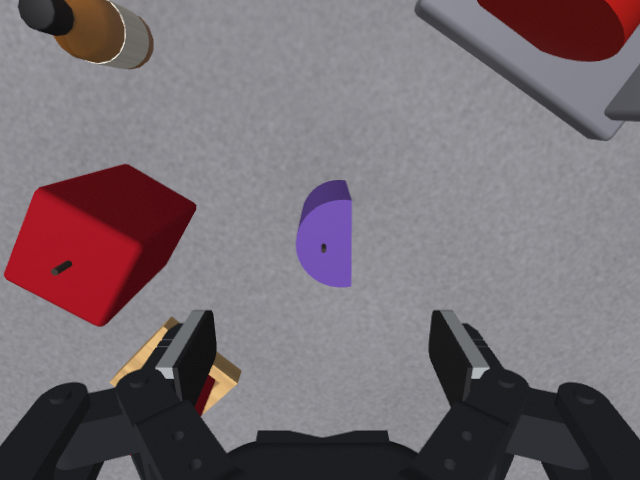

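Half-moon flat is vertical at x=351, rows 200–287, centred between the jaws.

```bash
python3 - <<'E'
from h import *
c=np.load("wrist10.npz"); X=plane(c,[[351,200],[351,287]],70); print(X,X.mean(0)); d=X[1]-X[0]; print(np.degrees(np.arctan2(d[1],d[0])),np.linalg.norm(d))
E
python3 -m jog '[{"translation":[60,1,0],"dr":[0,0,0]},{"translation":[110,1,0],"dr":[0,0,0]},{"translation":[128,1,0],"dr":[0,0,0]},{"translation":[128,1,0],"dr":[0,0,0]}]'
python3 -m jog '[{"translation":[0,0,0],"dr":[0,0,0]},{"translation":[0,0,0],"dr":[0,0,0]},{"translation":[0,0,0],"dr":[0,0,0]},{"translation":[0,0,0],"dr":[0,0,0]},{"translation":[0,0,0],"dr":[0,0,0]},{"translation":[0,0,0],"dr":[0,0,0]},{"translation":[0,0,0],"dr":[0,0,0]},{"translation":[0,0,0],"dr":[0,0,0]}]' 0.2 40
python3 go.py 659.5 -98.6 165
```

```text
[[ 691.93527618  -91.92769463   70.        ]
 [ 648.94390196 -132.8788924    70.        ]] [ 670.43958907 -112.40329351   70.        ]
-136.392267222645 59.373890350978854
time: 23.0
position: [659.7, -98.6, 37.4]
tcp_rot: [-0.255, -0.659, -0.255, 0.66]
ft_force: [1.0, 1.1, 0.0]
finger_gap: 85.3
time: 24.0
position: [660.8, -99.6, 39.2]
tcp_rot: [0.255, 0.66, 0.254, -0.659]
ft_force: [-0.4, 0.9, 7.0]
finger_gap: 35.5
pos [660.8 -99.6  39.2] jawyaw -47.8 gap 35.5 F [-0.4  0.9  7. ] t 24.0 q [-0.2   0.59  1.15 -0.    1.4   0.63]
translation [-1.258e+02 -1.400e+00  1.000e-01] dr [ 0.  -0.1 -0.1] rows>= 2.0128332653145438 0.013092276894202212
```

```bash
python3 -m jog '[{"translation":[-40,0,0],"dr":[0,0,0]},{"translation":[-90,0,0],"dr":[0,0,0]},{"translation":[-142,0,0],"dr":[0,0,0]},{"translation":[-142,0,0],"dr":[0,0,0]}]'
python3 go.py 587.2 270.1 180 7
```

```text
time: 24.5
position: [662.0, -99.9, 185.8]
tcp_rot: [0.257, 0.663, 0.253, -0.657]
ft_force: [0.6, 1.0, -0.4]
finger_gap: 35.4
pos [662.  -99.9 185.8] jawyaw -47.8 gap 35.4 F [ 0.6  1.  -0.4] t 24.5 q [-0.2   0.48  1.   -0.    1.65  0.63]
translation [   4.3 -324.4 -193.1] dr [-54.8  -0.1  -0.6] rows>= 6.04034136515984 5.121862609348143
```

```bash
python3 -m jog '[{"translation":[4,-324.5,-193],"dr":[-54.8,0,0]},{"translation":[4,-324.5,-193],"dr":[-54.8,0,0]},{"translation":[4,-324.5,-193],"dr":[-54.8,0,0]},{"translation":[4,-324.5,-193],"dr":[-54.8,0,0]},{"translation":[4,-324.5,-193],"dr":[-54.8,0,0]},{"translation":[4,-324.5,-193],"dr":[-54.8,0,0]},{"translation":[4,-324.5,-193],"dr":[-54.8,0,0]},{"translation":[4,-324.5,-193],"dr":[-54.8,0,0]},{"translation":[4,-324.5,-193],"dr":[-54.8,0,0]}]'
python3 go.py 587.2 270.1 65 7
python3 - <<'E'
from workcell import read_camera
from h import *
c=read_camera("wrist"); cv2.imwrite(f"pics/wrist11.png",c["color"][:,:,::-1]); np.savez("wrist11.npz",**c)
E
```

```text
time: 25.62
position: [585.4, 269.1, 174.8]
tcp_rot: [0.529, 0.469, 0.529, -0.469]
ft_force: [0.1, -0.2, -0.4]
finger_gap: 35.4
pos [585.4 269.1 174.8] jawyaw 6.9 gap 35.4 F [ 0.1 -0.2 -0.4] t 25.62 q [ 0.37  0.42  1.11 -0.    1.62  0.25]
translation [109.8   2.   -0.9] dr [-0.1  0.   0.1] rows>= 1.7578641315364396 0.012075364593908278
```

View pics/wrist11.png

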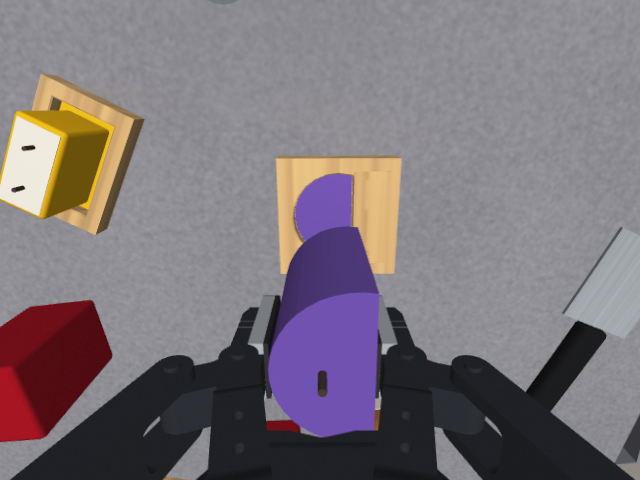

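Base corners are at (276,157), (401,157), (395,273) and (281,273), with the recess flat on the right, the same side as the candle's flat (x≈378).

Run:
```python
from h import *
c=np.load("wrist11.npz"); X=plane(c,[[276,157],[401,157],[395,273],[281,273]],18); print(X.round(1),X.mean(0)); d=X[1]-X[0]; print(np.degrees(np.arctan2(d[1],d[0])),np.linalg.norm(d))
d=X[2]-X[1]; print(np.degrees(np.arctan2(d[1],d[0]))+90,np.linalg.norm(d))
Y=plane(c,[[380,293],[376,430]],205.6); d=Y[1]-Y[0]; a=np.degrees(np.arctan2(d[1],d[0]))+90; print(Y,"flat yaw",a,np.linalg.norm(d)); print("origin",Y.mean(0)[:2]-6*np.array([np.cos(np.radians(7)),np.sin(np.radians(7))]))
```

```text
[[544.1 312.3  18. ]
 [638.7 323.7  18. ]
 [651.6 228.   18. ]
 [556.1 216.6  18. ]] [597.61740079 270.14216966  18.        ]
6.889663439694652 95.30732689138235
7.678365568692456 96.52222022938275
[[598.69383097 299.77969039 205.6       ]
 [606.55728944 246.21877968 205.6       ]] flat yaw 8.352120589935907 54.135063824485044
origin [596.6702833  272.26801898]
```

```bash
python3 -m jog '[{"translation":[50,1.3,-0.5],"dr":[0,0,0]},{"translation":[90,1.3,-0.5],"dr":[0,0,0]},{"translation":[106,1.3,-0.5],"dr":[0,0,0]},{"translation":[112,1.3,-0.5],"dr":[0,0,0]},{"translation":[112,1.3,-0.5],"dr":[0,0,0]},{"translation":[112,1.3,-0.5],"dr":[0,0,0]}]'; python3 go.py 586.6 269.8 45.2 7.2
```

```text
time: 26.42
position: [587.2, 271.5, 65.5]
tcp_rot: [0.53, 0.47, 0.529, -0.468]
ft_force: [-0.2, -0.5, -1.0]
finger_gap: 35.3
pos [587.2 271.5  65.5] jawyaw 7.0 gap 35.3 F [-0.2 -0.5 -1. ] t 26.43 q [ 0.38  0.5   1.22 -0.    1.42  0.25]
translation [20.3 -0.9  1.7] dr [-0.2 -0.  -0.2] rows>= 0.32587810208370377 0.025212384822314172
```

```bash
python3 -m jog '[{"translation":[7,-0.8,1.2],"dr":[0,0,0]},{"translation":[12,-0.8,1.2],"dr":[0,0,0]},{"translation":[15,-0.8,1.2],"dr":[0,0,0]},{"translation":[17,-0.8,1.2],"dr":[0,0,0]},{"translation":[18.5,-0.8,1.2],"dr":[0,0,0]},{"translation":[19.5,-0.8,1.2],"dr":[0,0,0]},{"translation":[19.5,-0.8,1.2],"dr":[0,0,0]}]'; python3 go.py 586.6 269.8 45.2 7.2
```

```text
time: 27.3
position: [586.0, 270.0, 45.2]
tcp_rot: [0.53, 0.469, 0.529, -0.468]
ft_force: [-3.1, -2.1, 5.1]
finger_gap: 35.5
pos [586.  270.   45.2] jawyaw 7.0 gap 35.5 F [-3.1 -2.1  5.1] t 27.3 q [ 0.37  0.52  1.23 -0.    1.39  0.25]
translation [0.  0.6 0.3] dr [-0.2 -0.  -0.1] rows>= 0.010867614121291379 0.01947009400761269
```

Contact at the expected height. Release, retreat and check.

```bash
python3 -m jog '[{"translation":[0,0,0],"dr":[0,0,0]},{"translation":[0,0,0],"dr":[0,0,0]},{"translation":[0,0,0],"dr":[0,0,0]},{"translation":[0,0,0],"dr":[0,0,0]},{"translation":[-50,0,0],"dr":[0,0,0]},{"translation":[-110,0,0],"dr":[0,0,0]},{"translation":[-150,0,0],"dr":[0,0,0]},{"translation":[-150,0,0],"dr":[0,0,0]},{"translation":[-150,0,0],"dr":[0,0,0]}]' 1
python3 - <<'E'
from workcell import read_camera
from h import *
for n in("wrist","side","top"):
    c=read_camera(n); cv2.imwrite(f"pics/{n}12.png",c["color"][:,:,::-1]); np.savez(f"{n}12.npz",**c)
E
```

```text
time: 28.42
position: [585.3, 269.8, 192.8]
tcp_rot: [0.529, 0.468, 0.53, -0.469]
ft_force: [-0.7, -0.1, -0.8]
finger_gap: 85.3
```

View pics/wrist12.png

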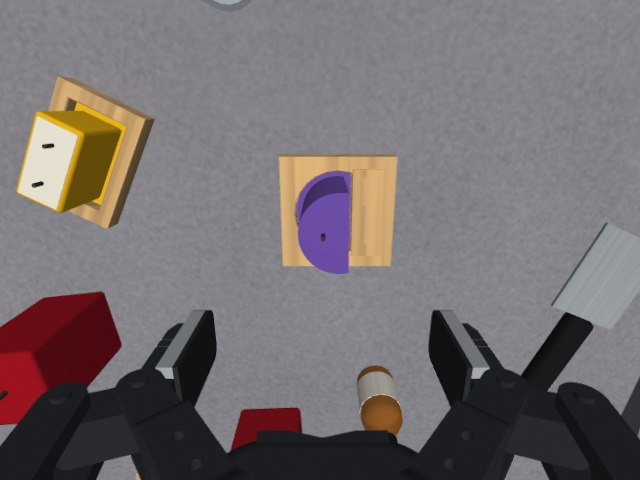

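View pics/side12.png

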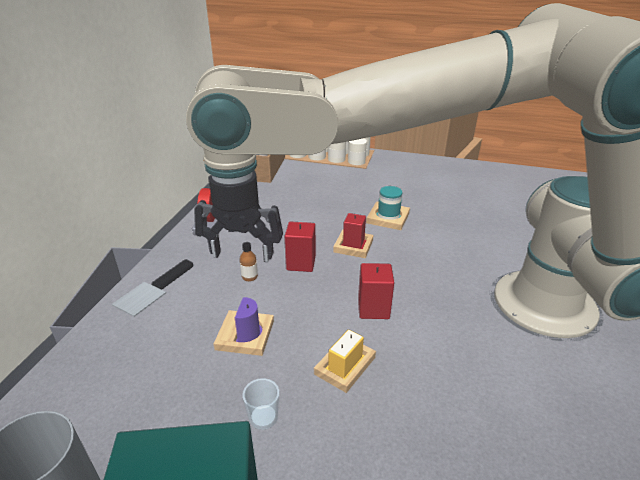

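View pics/top12.png

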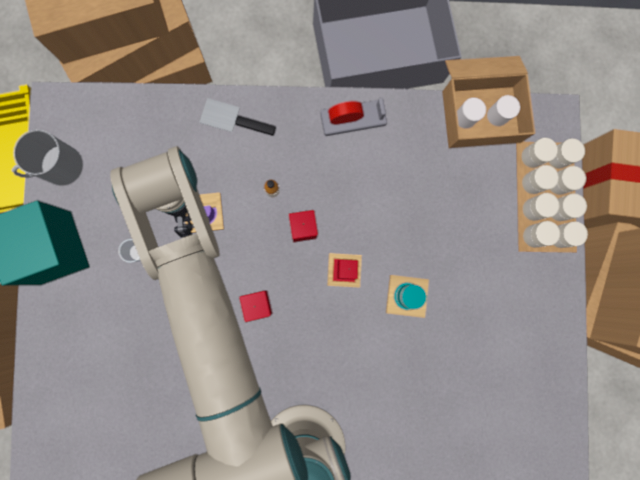

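Every candle stands in its recess in all three views; the bottle at (248,263) and glass at (261,402) in the side view look unmoved. One numeric check, then I hand in.

Run:
```python
from h import *
a=np.load("side0.npz");b=np.load("side12.npz")
for n,(x0,x1,y0,y1) in dict(bottle=(238,260,240,282),glass=(240,283,376,428)).items():
    print(n,np.abs(a["color"][y0:y1,x0:x1].astype(int)-b["color"][y0:y1,x0:x1]).mean())
w=np.load("wrist12.npz"); P=cloud(w); print("hm top",np.nanmedian(P[210:255,310:345,2]),"tin top",np.nanmedian(P[135:170,35:60,2]))
X=plane(w,[[351,195],[348,272]],76); d=X[1]-X[0]; print(X.mean(0),np.degrees(np.arctan2(d[1],d[0]))+90,np.linalg.norm(d))
t=np.load("top12.npz");P=cloud(t); print("jar",np.nanmedian(P[292:300,406:416,2]),"pil",np.nanmedian(P[264:274,341:351,2]))
from workcell import arm
s=arm.state(); print(s["time"],s["joint_velocities"].round(3)); print(arm.finish_job())
```

```text
bottle 2.7236652236652237
glass 3.6307394156231365
hm top 75.61556975729874 tin top 60.84791811473093
[603.71055715 270.69884288  76.        ] 6.194220722174549 56.9134079242089
jar 86.49193199136266 pil 82.39660812588238
28.575 [-0.    -0.001 -0.007 -0.     0.002  0.001]
the job is handed in; nothing more can be done
None
```

All four candles are in their matching bases, set in the order you gave (jar, pillar, tin, half-moon). I lowered each one until it touched the recess floor at the expected height, then released it. The job was handed in at 28.6 s with the arm raised clear.

- **Seating:** fully seated tops should be at 86, 81, 61 and 76 mm. They measured 86.5 (jar), 82.4 (pillar), 60.8 (tin) and 75.6 mm (half-moon). Depth readings elsewhere were off by a few millimetres, so I don't read anything into the pillar's extra 1.4 mm.
- **Half-moon:** its flat measured 6.2° against about 7° for the recess, and its origin was about 1 mm from the base's.
- **Glass and bottle:** they looked unchanged between the first and last side views. Only small image differences remained, about the size of noise.
- **Disagreements:** the top and wrist cameras differed by 1–5 mm on base positions. The largest gaps came from rough views at the edge of the wrist picture. They were within what the 6 mm recess clearance allowed, and no placement had to be redone.

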